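Locate a computer board on the pin of a rework preheater

TASK

Set the small computer board up on the preheater's two rails for rework, its connectors facing the same way as the preheater's control panel: lay it against the fence of the far rail and slide it gently along the fence until its locating hole drops over the pin and the board lies flat and fully down on both rails. Then swing the hold-down arm square over the board's edge and let go. Do not force the board, and leave the memory module, the chips and the screwdriver round about it where they lie.

Things in the scene. Friction and masses are not known exactly. Their poses are not given: they have to be found in the camera images.
- board: Loose computer board, 120 x 120 x 2.4 mm, about 0.26 kg, lying level. Origin: centre of its underside; x points away from its connectors, y to the left of x, z up. The connectors stand up to 16 mm high along its -x edge (x -60 to -40 mm). A heat sink stands in its middle; beside it (|y| 20 to 48 mm, |x| under 20 mm) parts are at most 1.2 mm high, so fingers have room there.
- heat_sink (a point): Centre of the finned heat sink, the place to hold the board: a rigid block 40 x 40 mm, sides parallel to the board's edges, 24 mm high, its foot on the board's upper face; this point is 14.4 mm above the board's underside. Axes as the board's.
- hole (a point): Centre of the board's locating hole at the underside: round, 6.6 mm diameter, right through, ringed with bare metal, 51 mm along x and 15 mm along y from the board's centre, so 9 mm from its +x edge. The small screw holes near the corners are not used.
- station: Preheater, fixed; housing 240 x 300 (y) x 54 mm. Origin: centre of underside, bench height; x points away from its control panel. Two level rails along y, 288 mm long, tops (ledges) 75 mm above the bench: near rail a plain bar, x -52 to -38 mm; far rail x 46 to 66 mm, ended by an upright fence, face at x = 66 mm, 10 mm higher than the ledge, 6 mm thick, with a gap at y -41 to 5 mm for the hold-down.
- slot_end (a point): The -y end of the slot in the far ledge, at ledge height (preheater x 56.8, y 3 mm). In the slot stands the steel locating pin, 5 mm diameter, tapered tip 5 mm above the ledge, clamped firmly anywhere from 4 to 44 mm from here along +y; its place is not measured: see or feel it. A board against the fence has its hole on the slot's line and rides on the pin's tip until the hole is over it, then drops flush.
- clip (a joint): Angle of the hold-down arm about its upright pivot (rad): 0 = open, arm pointing along the preheater's -y, behind the fence; it grows as the arm swings clockwise seen from above, towards the preheater's -x; 1.57 = square over the board's edge; stop at 1.62. It stays where it is left (friction 0.05 N m). Starts between 0 and 0.2.
- clip_post (a point): Centre of the round upright grip post on the hold-down arm: 10 mm diameter, 22 mm high, 22 mm from the pivot, its middle 94 mm above the bench. The arm is 10 mm wide, 4 mm thick, reaches 30 mm from the pivot and passes 1.6 mm above a seated board.
- clip_hinge (a point): Point on the pivot axis of the hold-down arm, at preheater x = 82, y = -5 mm, 81 mm above the bench.
- memory: Bystander: a memory module lying flat near the board, 30 x 133 x 5 mm. Leave alone.
- chip_a: Bystander: a square chip package lying flat near the board, 35 x 35 x 6 mm. Leave alone.
- chip_b: Bystander: another square chip package like it. Leave alone.
- driver: Bystander: a small screwdriver, 160 mm long, lying beyond the board. Leave alone.

How it is judged:
By the outcome, as a careful person would: the job done as asked, in the order asked, and still so for the second after the job is handed in, with the robot touching nothing.
It also fails if it takes over 61 s, if anything falls off the work surface, if the arm or the gripper's body presses on something with over 40 N, if the wrist force passes 120 N, or if a joint passes its speed limit or range.

ROBOT

A 7-joint arm with a two-finger parallel gripper is mounted at the origin on the work surface. World frame = base frame: x ahead of the robot, y to its left, z up, the work surface at z = 0. Lengths are in m, angles in degrees, forces in N, time in s.
With the tool pointing down it reaches from about 0.4 to 0.9 m from the base axis. Payload 5.5 kg.
Tool frame: the origin (TCP) lies midway between the tips of the shut fingers; the grasp point (between the pads) lies ctrl.tcp_to_grasp behind it (ctrl.tcp_to_grasp is the distance from the TCP to the grasp point, in m); x points along the fingers, z is the direction in which the jaws open and shut, and the axes are right-handed (so a half turn about x gives the same grasp; the last joint's range is limited). The gripper opens to 85 mm and grips with 20 to 120 N. Pads are 22 mm wide; open, the fingers measure 114 mm over their backs; the gripper's body (76 mm by 85 mm) begins 54 mm behind the grasp point. The pads swing forward as they close: fully open they stand 13 mm farther back than shut.
Start: joints at [79.595, 28.699, -24.465, 88.831, 12.651, 65.22, -12.049], TCP at [0.28, -0.587, 0.231] pointing down, gripper open.
Joint ranges: [-164.97, 164.97], [-17.58, 116.51], [-87.97, 89.64], [11.32, 138.91], [-80.73, 260.73], [10.89, 115.49], [-147.41, 147.41]. Speed limits (degrees/s): [147.25, 147.25, 180, 180, 180, 180, 180].

INTERFACE

Orientations are given as a 3x3 rotation matrix whose columns are the frame's x, y, z axes.
In Python, from rig import ctrl gives the robot as it stands. Calls block until the motion is done:
- ctrl.movep(position, orientation): joint-space move of the TCP to a pose.
- ctrl.line_to(position, rotation=None, vel=0.15, max_force=None): straight line of the TCP; rotation=None keeps the orientation; vel is the mean speed in m/s. With max_force (N) it stops when the force on the tool has changed by that much, and returns True; else False.
- ctrl.movej(angles): joint-space move.
- ctrl.gripper_to(opening): finger opening in m; the grip force is fixed at half the most; returns when the fingers have stopped.
- ctrl.wait(seconds).
- ctrl.inverse_kinematics(position, orientation): joint angles nearest the present ones, or None.
- ctrl.sense(): the state.
- ctrl.grab_frame(name): name is "side" or "top" or "wrist"; returns the picture (384x512x3 uint8, red, green, blue); there is no depth.
- ctrl.camera_params(name): a dict with "intrinsics" (3x3 intrinsics, pixels), "rvec" (rotation vector, rad) and "tvec" (3), from world to camera coordinates, as OpenCV has them; the wrist camera has in their place "tool_from_camera" (4x4, takes a point from camera to tool coordinates, whose origin is the TCP and whose axes are the tool frame's). Camera axes: x right, y down, z forward; pixel columns grow to the right and rows downward; lengths in m; the calibration is good to about 2 mm. A picture is of the moment at which its call begins: read the wrist's pose just before it. camera_params takes no time and is no camera call.
A pose or a line that the arm cannot do raises ctrl.MotionError and nothing moves.
- ctrl.sign_off(): hands the job in, once; it reports no verdict.
The state is a dict: "clock": time; "joint_positions": joint angles; "qvel": joint speeds; "tau": joint torques, N m; "position": TCP position; "eef_rot": TCP orientation; "ft_force": force on the tool from outside, world axes, zero at the start; "wrist_torque": the same for the moment, N m; "opening": finger opening in m.
Only numpy, scipy, OpenCV 4.12 (cv2) and the standard library are available. Lean on these libraries where they do the work, as an engineer would, in place of code of your own. Each camera call takes 0.05 s, during which the arm holds its last target.

## Working session

There is one attempt and no reset: what is moved stays moved. The work goes in short steps, each a Python script; the robot and the scene stay as the last script left them, time stands still between calls to the robot, and variables do not carry over. Pictures are saved under pics/ and viewed, and the job is handed in when it is done.

```bash
ls; mkdir -p pics; python3 - <<'E'
from rig import ctrl
import cv2
s=ctrl.sense(); print(s['clock'],s['position'],s['eef_rot'],s['opening'],ctrl.tcp_to_grasp)
for n in ("side","top","wrist"):
    im=ctrl.grab_frame(n); cv2.imwrite(f"pics/{n}0.png",im[:,:,::-1]); print(n,ctrl.camera_params(n))
E
```

```text
pics
0.0 [ 0.27932833 -0.58615242  0.23026398] [[-7.97551275e-04  9.02668772e-01  4.30335278e-01]
 [ 1.77913006e-03  4.30336015e-01 -9.02667020e-01]
 [-9.99998099e-01  4.56991971e-05 -1.94918018e-03]] 0.08539592838915502 0.0187
side {'intrinsics': array([[472.11937862,   0.        , 259.37100086],
       [  0.        , 472.11937862, 188.10155587],
       [  0.        ,   0.        ,   1.        ]]), 'rvec': array([ 0.75759084, -2.47789921,  1.22776504]), 'tvec': array([0.47627502, 0.26861955, 0.90057545])}
top {'intrinsics': array([[498.00883566,   0.        , 256.76750012],
       [  0.        , 498.00883566, 184.67601813],
       [  0.        ,   0.        ,   1.        ]]), 'rvec': array([ 2.15886974, -2.17200398,  0.15187282]), 'tvec': array([-0.00818706,  0.55945555,  1.287288  ])}
wrist {'intrinsics': array([[337.03696609,   0.        , 251.36073047],
       [  0.        , 337.03696609, 195.74897406],
       [  0.        ,   0.        ,   1.        ]]), 'tool_from_camera': array([[-8.63686265e-04, -2.98693482e-01,  9.54348709e-01,
        -1.43049807e-01],
       [ 2.79239105e-04, -9.54349099e-01, -2.98693352e-01,
         7.55718576e-02],
       [ 9.99999588e-01,  8.51413353e-06,  9.07665110e-04,
         1.59558933e-06],
       [ 0.00000000e+00,  0.00000000e+00,  0.00000000e+00,
         1.00000000e+00]])}
```

View pics/top0.png

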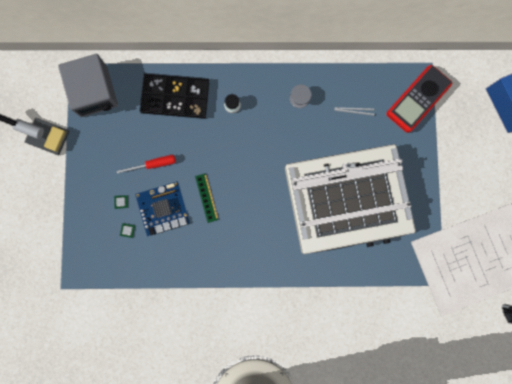

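View pics/side0.png

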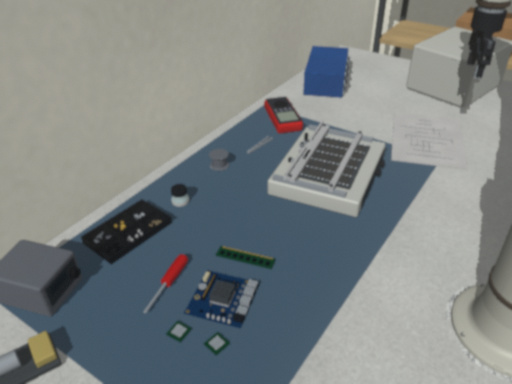

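View pics/wrist0.png

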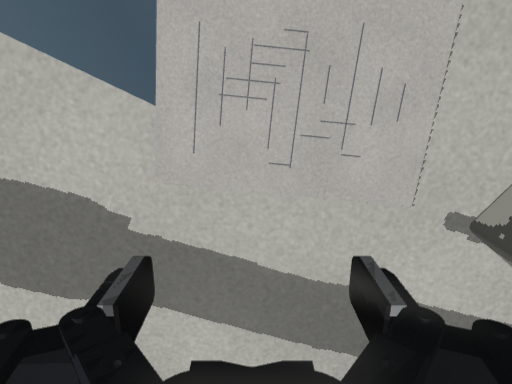

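```bash
cat > h.py <<'E'
import numpy as np, cv2
from rig import ctrl
from scipy.spatial.transform import Rotation as R
def T(name,s=None):
    p=ctrl.camera_params(name)
    if 'rvec' in p:
        Rm=cv2.Rodrigues(p['rvec'])[0]; return p['intrinsics'],Rm.T,-Rm.T@p['tvec']
    M=p['tool_from_camera']; E=np.array(s['eef_rot']); t=np.array(s['position'])
    return p['intrinsics'],E@M[:3,:3],E@M[:3,3]+t
def ray(cam,px,z):
    K,Rw,c=cam
    d=Rw@np.linalg.solve(K,np.array([px[0],px[1],1.]))
    return c+d*(z-c[2])/d[2]
def proj(cam,P):
    K,Rw,c=cam; q=K@(Rw.T@(np.array(P)-c)); return q[:2]/q[2]
def crop(im,x0,y0,x1,y1,f,fn):
    cv2.imwrite(fn,cv2.resize(im[y0:y1,x0:x1,::-1],None,fx=f,fy=f,interpolation=cv2.INTER_CUBIC))
def down(yaw):
    """tool x down, jaw axis z along yaw (deg)"""
    a=np.radians(yaw); z=np.array([np.cos(a),np.sin(a),0]); x=np.array([0,0,-1.]); return np.column_stack([x,np.cross(z,x),z])
E
python3 - <<'E'
from h import *
im=cv2.imread('pics/top0.png')[:,:,::-1]
crop(im,100,140,240,250,5,'pics/tb.png'); crop(im,275,135,425,260,5,'pics/ts.png')
E
```

```text
(no output)
```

View pics/tb.png

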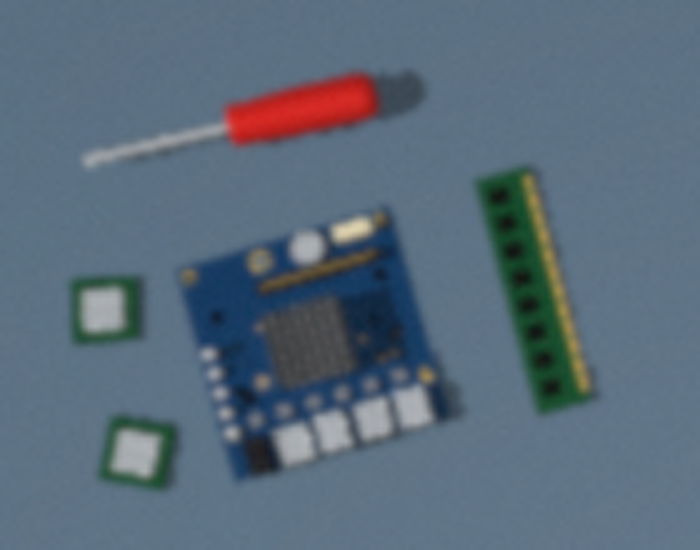

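View pics/ts.png

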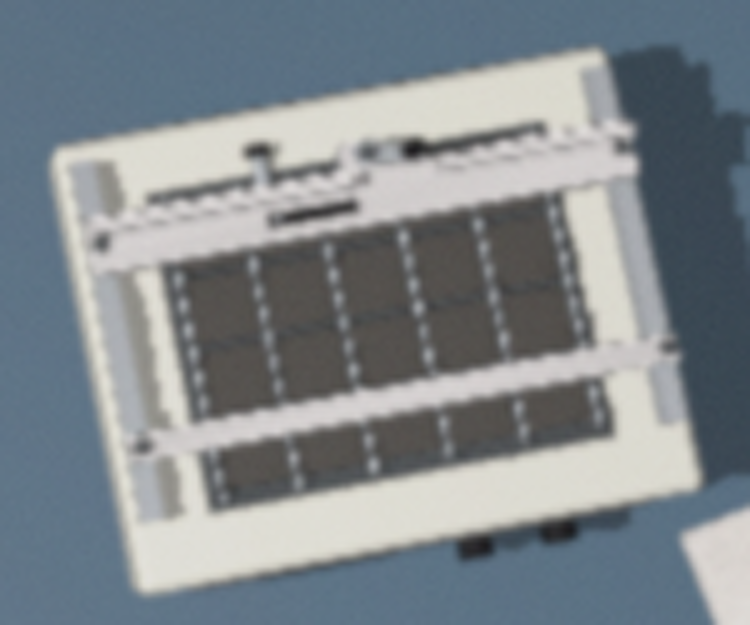

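```bash
python3 - <<'E'
from h import *
c=T('top')
def f(l,off,z): return np.array([ray(c,np.array(p)/5+off,z) for p in l])
b=f([(180,270),(385,208),(445,418),(238,478)],(100,140),0.0024)
print(b.round(4)); print('c',b.mean(0)); 
print([np.linalg.norm(b[i]-b[i-1]).round(4) for i in range(4)])
print('yaw', np.degrees(np.arctan2(*((b[0]+b[1]-b[2]-b[3])[[1,0]]))))
print('hole',f([(260,262)],(100,140),.0024))
s=f([(52,155),(603,48),(703,490),(137,595)],(275,135),.054)
print(s.round(4),s.mean(0),[np.linalg.norm(s[i]-s[i-1]).round(4) for i in range(4)])
print('yaw', np.degrees(np.arctan2(*((s[0]+s[1]-s[2]-s[3])[[1,0]]))))
print('cam',c[2])
E
```

```text
[[0.5397 0.3145 0.0024]
 [0.5729 0.2044 0.0024]
 [0.4589 0.1708 0.0024]
 [0.4275 0.281  0.0024]]
c [0.49975074 0.24265938 0.0024    ]
[np.float64(0.117), np.float64(0.115), np.float64(0.1189), np.float64(0.1146)]
yaw 16.52173078487573
hole [[0.54377123 0.27146151 0.0024    ]]
[[ 0.6061 -0.0869  0.054 ]
 [ 0.6623 -0.3805  0.054 ]
 [ 0.4284 -0.423   0.054 ]
 [ 0.3766 -0.1275  0.054 ]] [ 0.51834783 -0.25446756  0.054     ] [np.float64(0.2331), np.float64(0.2989), np.float64(0.2377), np.float64(0.3)]
yaw 10.160250060382227
cam [0.39675899 0.01091756 1.34633987]
```

```bash
python3 - <<'E'
from h import *
for y in (-79.8,100.2):
  for p in ([.5,-.25,.3],[.57,-.245,.25],[.57,-.245,.11],[.50,.243,.03],[.50,.243,.3],[.60,-.27,.09],[.62,-.27,.1]):
    try: print(y,p,np.round(ctrl.inverse_kinematics(p,down(y)),0))
    except Exception as e: print(y,p,e)
E
```

```text
-79.8 [0.5, -0.25, 0.3] [ 51.  17. -34.  97.  10.  69. -65.]
-79.8 [0.57, -0.245, 0.25] [ 44.  26. -32.  92.  14.  66. -71.]
-79.8 [0.57, -0.245, 0.11] [ 41.  34. -27.  99.  19.  52. -74.]
-79.8 [0.5, 0.243, 0.03] [   3.   40.  -41.  109.   37.   44. -139.]
-79.8 [0.5, 0.243, 0.3] [  12.   21.  -52.   97.   17.   70. -123.]
-79.8 [0.6, -0.27, 0.09] [ 39.  39. -25.  93.  20.  52. -73.]
-79.8 [0.62, -0.27, 0.1] [ 38.  40. -25.  90.  19.  54. -73.]
100.2 [0.5, -0.25, 0.3] [ 73.  27. -66.  97.  25.  73. 102.]
100.2 [0.57, -0.245, 0.25] [ 63.  36. -63.  91.  34.  73.  95.]
100.2 [0.57, -0.245, 0.11] [ 60.  45. -57.  98.  43.  61.  89.]
100.2 [0.5, 0.243, 0.03] [  3.  40. -41. 109.  37.  44.  41.]
100.2 [0.5, 0.243, 0.3] [ 25.  31. -74.  97.  31.  76.  45.]
100.2 [0.6, -0.27, 0.09] [ 58.  50. -55.  93.  45.  62.  90.]
100.2 [0.62, -0.27, 0.1] [ 56.  50. -56.  90.  45.  65.  90.]
```

```bash
cat >> h.py <<'E'
S0=np.array([.5183,-.2545,0]); SY=10.16
def st(x,y,z):
    return S0+R.from_euler('z',SY,degrees=True).apply([x,y,z])
def shot(fn,f=1.5):
    s=ctrl.sense(); im=ctrl.grab_frame('wrist'); cv2.imwrite(fn,cv2.resize(im[:,:,::-1],None,fx=f,fy=f,interpolation=cv2.INTER_CUBIC)); np.savez(fn+'.npz',im=im,position=s['position'],eef_rot=s['eef_rot'],clock=s['clock']); return im,s
E
python3 - <<'E'
from h import *
ctrl.movep(st(.05,.0,.19),down(SY+90)); print(ctrl.sense()['clock'])
im,s=shot('pics/w1.png'); cam=T('wrist',s)
for n,p in dict(slot=(.0568,.003,.075),hinge=(.082,-.005,.081),fl=(.066,.144,.085),fr=(.066,-.144,.085)).items(): print(n,proj(cam,st(*p)))
print(s['position'])
E
```

```text
1.7917
slot [257.20465413 200.42849985]
hinge [247.35077696 232.34205013]
fl [437.4033405  215.21771668]
fr [ 70.13748192 215.85642529]
[ 0.56704009 -0.24701008  0.18975166]
```

View pics/w1.png

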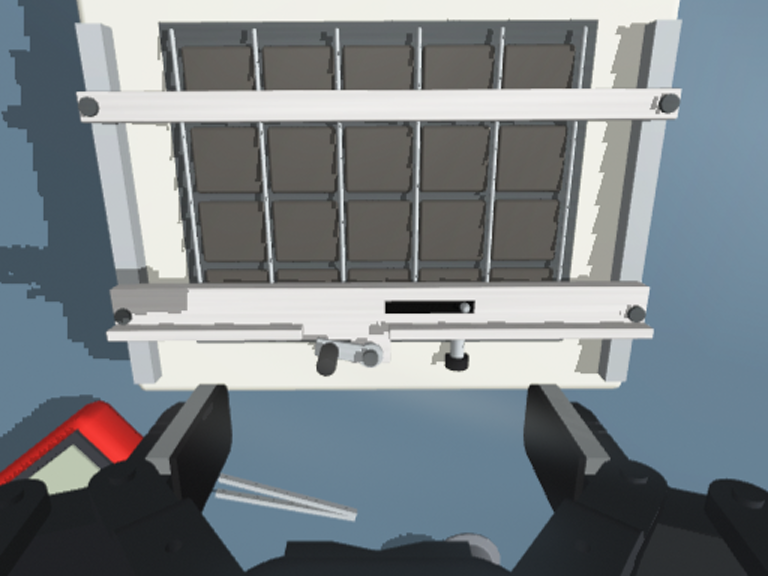

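```bash
python3 - <<'E'
from h import *
im=np.load('pics/w1.png.npz')['im']
crop(im,195,180,335,255,5,'pics/w1a.png')
crop(im,45,50,115,235,3,'pics/w1b.png')
crop(im,390,50,460,235,3,'pics/w1c.png')
a=cv2.imread('pics/w1b.png');b=cv2.imread('pics/w1c.png'); cv2.imwrite('pics/w1bc.png',np.hstack([a,b]))
E
```

```text
(no output)
```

View pics/w1a.png

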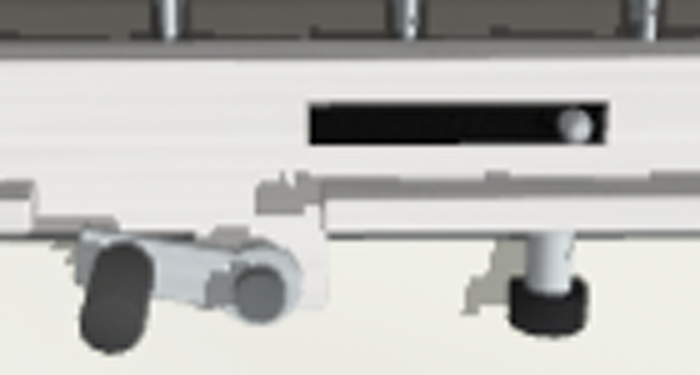

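View pics/w1bc.png

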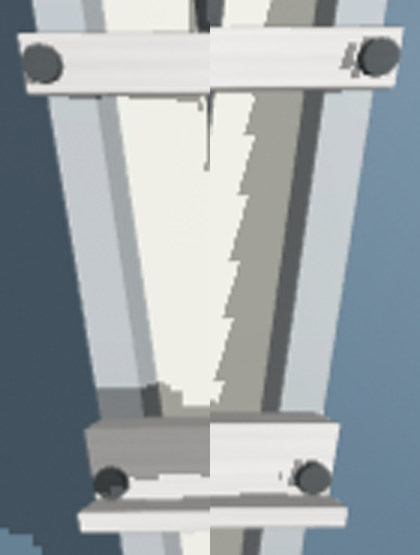

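```bash
python3 - <<'E'
from h import *
from scipy.optimize import least_squares
s=np.load('pics/w1.png.npz'); cam=T('wrist',s)
ob=[((256.8,204.7),(.0568,.003,.075)),((51,61),(-.052,.144*-1,.075)),((54,81),(-.038,-.144,.075)),((454,59),(-.052,.144,.075)),((451.7,79),(-.038,.144,.075)),((71.7,220.3),(.066,-.144,.085)),((435.7,218.7),(.066,.144,.085))]
def f(p,full=False):
    r=R.from_euler('z',p[2],degrees=True)
    return np.concatenate([proj(cam,np.array([p[0],p[1],p[3] if len(p)>3 else 0])+r.apply(m))-np.array(o) for o,m in ob])
for p0 in ([.518,-.254,10.1],[.518,-.254,10.1,0]):
    r=least_squares(f,p0); print(r.x.round(4)); print(r.fun.reshape(-1,2).round(1).tolist())
    p=r.x; q=R.from_euler('z',-p[2],degrees=True)
    for n,px,z in (('pin',(309.6,205),.079),('slotend+',(316.4,204.7),.075),('slotend-',(256.8,204.7),.075),('post top',(195+120/5,180+262/5),.105),('pivot?',(195+262/5,180+292/5),.085)):
        print(n,(q.apply(ray(cam,px,z+(p[3] if len(p)>3 else 0))-np.array([p[0],p[1],0]))*1000).round(1))
E
```

```text
[ 0.5218 -0.2544 10.3151]
[[-0.1, -0.2], [-0.5, -0.1], [0.0, 0.6], [1.1, -0.4], [0.0, 0.4], [-1.2, 0.1], [0.6, 0.2]]
pin [56.1 45.  79. ]
slotend+ [57.2 51.2 75. ]
slotend- [57.   3.1 75. ]
post top [ 68.1 -25.  105. ]
pivot? [82.  -4.6 85. ]
[ 5.21800e-01 -2.54400e-01  1.03151e+01 -6.00000e-04]
[[-0.1, -0.4], [0.0, -0.0], [0.5, 0.6], [0.6, -0.4], [-0.5, 0.4], [-0.8, -0.2], [0.2, -0.1]]
pin [56.3 45.1 78.4]
slotend+ [57.4 51.3 74.4]
slotend- [57.2  3.1 74.4]
post top [ 68.4 -25.1 104.4]
pivot? [82.3 -4.6 84.4]
```

```bash
sed -i 's/^S0=.*/S0=np.array([.5218,-.2544,0]); SY=10.315/' h.py; cat >> h.py <<'E'
def inst(P): return R.from_euler('z',-SY,degrees=True).apply(np.array(P)-S0)
E
python3 - <<'E'
from h import *
s=np.load('pics/w1.png.npz'); cam=T('wrist',s)
for px,z in (((112,317),.105),((120,275),.083)):
    print((inst(ray(cam,np.array(px)/5+(195,180),z))*1000).round(1))
ctrl.movep([.50,.243,.19],down(106.5)); print(ctrl.sense()['clock'])
im,s=shot('pics/w2.png'); print(s['position'])
E
```

```text
[ 76.9 -26.5 105. ]
[ 79.9 -27.5  83. ]
3.6333
[0.50099527 0.24148041 0.18978321]
```

View pics/w2.png

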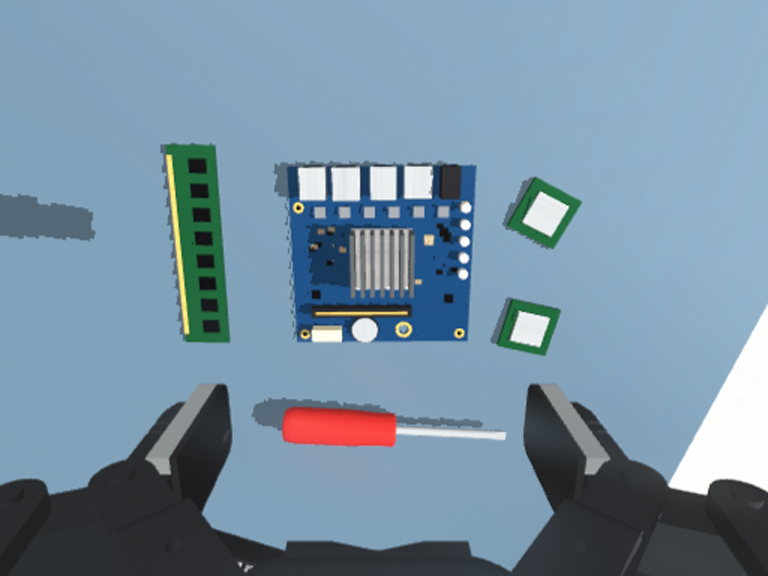

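```bash
python3 - <<'E'
from h import *
im=np.load('pics/w2.png.npz')['im']
crop(im,180,100,330,235,5,'pics/w2a.png')
E
```

```text
(no output)
```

View pics/w2a.png

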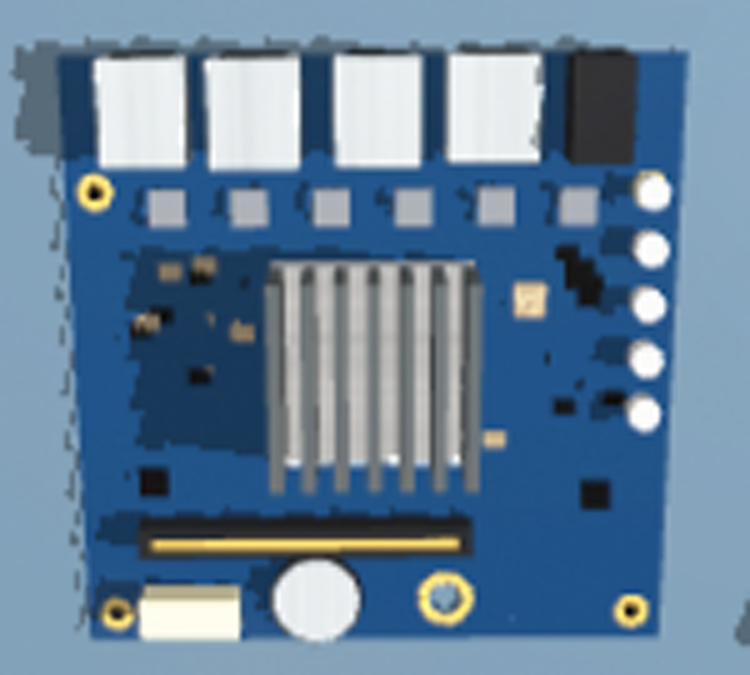

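```bash
python3 - <<'E'
from h import *
from scipy.optimize import least_squares
s=np.load('pics/w2.png.npz'); cam=T('wrist',s)
ob=[((92,635),(60,-60,2.4)),((660,635),(60,60,2.4)),((688,52),(-60,60,2.4)),((58,55),(-60,-60,2.4)),((446,598),(51,15,2.4))]
ob=[(np.array(o)/5+(180,100),np.array(m)/1000) for o,m in ob]
def f(p):
    r=R.from_euler('z',p[2],degrees=True)
    return np.concatenate([proj(cam,np.array([p[0],p[1],0])+r.apply(m))-o for o,m in ob])
r=least_squares(f,[.5,.243,16.5]); p=r.x; print(p.round(4), r.fun.reshape(-1,2).round(2).tolist())
for m in ((20,-20,26.4),(20,20,26.4),(-20,20,26.4),(-20,-20,26.4)):
    print(((proj(cam,np.array([p[0],p[1],0])+R.from_euler('z',p[2],degrees=True).apply(np.array(m)/1000))-(180,100))*5).round(0))
E
```

```text
[ 0.5013  0.2447 16.6764] [[-0.13, 0.63], [-0.24, 0.13], [0.17, -0.26], [0.1, -0.16], [0.06, -0.23]]
[271. 492.]
[480. 491.]
[484. 283.]
[266. 284.]
```

```bash
cat >> h.py <<'E'
def rep(t=''):
    s=ctrl.sense(); print(t,round(s['clock'],2),'st',(inst(s['position'])*1000).round(1),'z',round(s['position'][2]*1000,1),'F',np.round(R.from_euler('z',-SY,degrees=True).apply(s['ft_force']),1),'M',np.round(R.from_euler('z',-SY,degrees=True).apply(s['wrist_torque']),2),'op',round(s['opening']*1000,1)); return s
E
python3 - <<'E'
from h import *
B=np.array([.5013,.2447,0]); Y=16.676
ctrl.gripper_to(.056); rep('op')
ctrl.movep(B+[0,0,.08],down(Y+90)); rep('above')
print(ctrl.line_to(B+[0,0,.0055],vel=.08,max_force=6)); rep('down')
im,s=shot('pics/w3.png')
ctrl.gripper_to(.03); rep('grip')
ctrl.line_to(B+[0,0,.05],vel=.08); rep('lift')
im,s=shot('pics/w4.png')
E
```

```text
op 4.09 st [ 67.7 493.1 190. ] z 190.0 F [ 0.7  0.5 -0.2] M [0.04 0.   0.  ] op 56.2
above 4.61 st [ 69.2 495.6  80.5] z 80.5 F [1.3 0.8 0.9] M [ 0.01 -0.04  0.02] op 56.2
False
down 5.69 st [ 69.6 495.    5.9] z 5.9 F [ 0.1  0.1 -0.5] M [-0.01 -0.03 -0.02] op 55.9
grip 6.03 st [ 69.8 494.9   6.3] z 6.3 F [-1.2 -0.3  5.7] M [-0.1   0.2   0.02] op 38.7
lift 6.73 st [ 69.2 494.3  50. ] z 50.0 F [-0.1 -0.2 -3. ] M [-0.04 -0.02  0.08] op 39.0
```

View pics/w3.png

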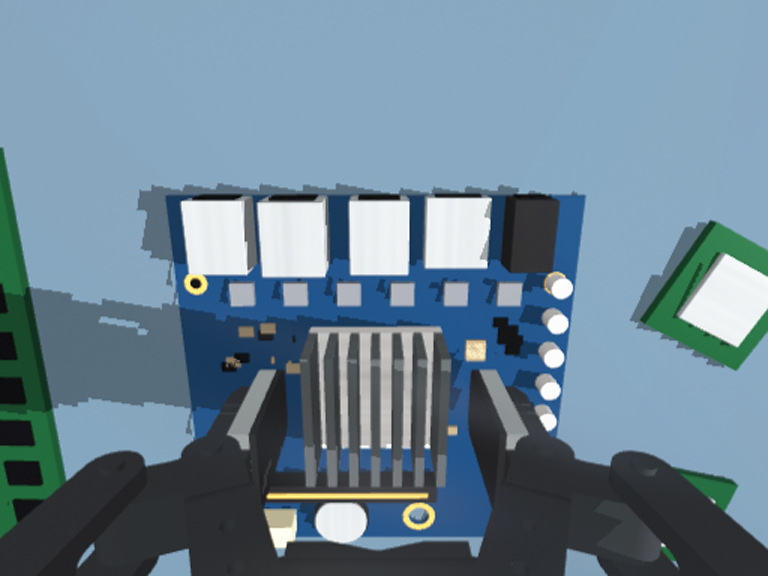

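View pics/w4.png

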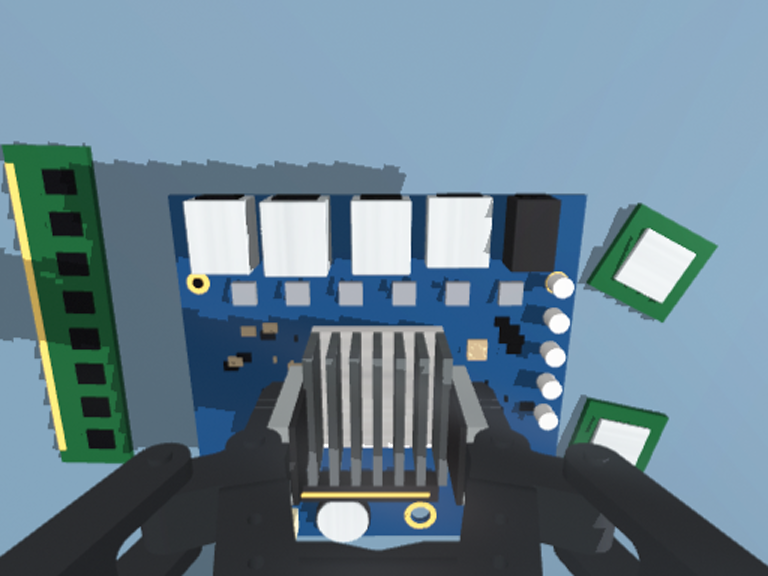

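```bash
python3 - <<'E'
from h import *
from scipy.optimize import least_squares
for fn,dz,pk in (('pics/w3.png',0,[((167,195),(-60,-60)),((585,195),(-60,60)),((418,516),(51,15)),]),('pics/w4.png',None,[((169,195),(-60,-60)),((586,194.5),(-60,60)),((420,515.5),(51,15))])):
    s=np.load(fn+'.npz'); cam=T('wrist',s); tz=s['position'][2]; E=s['eef_rot']
    zb=0 if dz==0 else tz-.0061
    ob=[(np.array(o)/1.5,np.array([*m,2.4])/1000) for o,m in pk]
    def f(p):
        r=R.from_euler('z',p[2],degrees=True)
        return np.concatenate([proj(cam,np.array([p[0],p[1],zb])+r.apply(m))-o for o,m in ob])
    r=least_squares(f,[.5,.243,16.5]); p=r.x; print(p.round(4), r.fun.reshape(-1,2).round(2).tolist())
    d=np.array([p[0],p[1],zb])-s['position']; print('in tool axes mm (x,y,z):',(E.T@d*1000).round(2),'tool yaw',np.degrees(np.arctan2(E[1,2],E[0,2]))-90)
B=np.array([.5013,.2447,0]);print(inst(B)*1000)
E
```

```text
[ 0.5014  0.2444 16.6273] [[-0.52, 0.04], [0.34, 0.43], [0.22, -0.54]]
in tool axes mm (x,y,z): [ 5.92  0.42 -0.62] tool yaw 16.68592708202644
[ 0.5009  0.2441 16.7131] [[-0.6, 0.14], [0.54, 0.34], [0.08, -0.52]]
in tool axes mm (x,y,z): [ 6.1   0.47 -0.08] tool yaw 16.660085409278196
[ 69.20005796 494.70436826   0.        ]
```

```bash
python3 - <<'E'
from h import *
s=ctrl.sense()
ctrl.line_to(s['position']+[0,0,.13],vel=.15)
D=down(SY+90)
ctrl.movep(st(.003,.018,.16),D); rep('over')
ctrl.line_to(st(.003,.018,.096),vel=.06); ctrl.wait(.2); s=rep('low')
im,s=shot('pics/w5.png')
im=ctrl.grab_frame('side'); crop(im,240,100,410,230,4,'pics/s5.png')
E
```

```text
over 9.56 st [  4.1  19.8 160.3] z 160.3 F [ 0.1 -0.4 -1.9] M [-0.01 -0.06 -0.02] op 38.6
low 10.97 st [ 3.2 17.8 96.4] z 96.4 F [ 0.9  0.7 -2.6] M [0.03 0.01 0.01] op 38.8
```

View pics/w5.png

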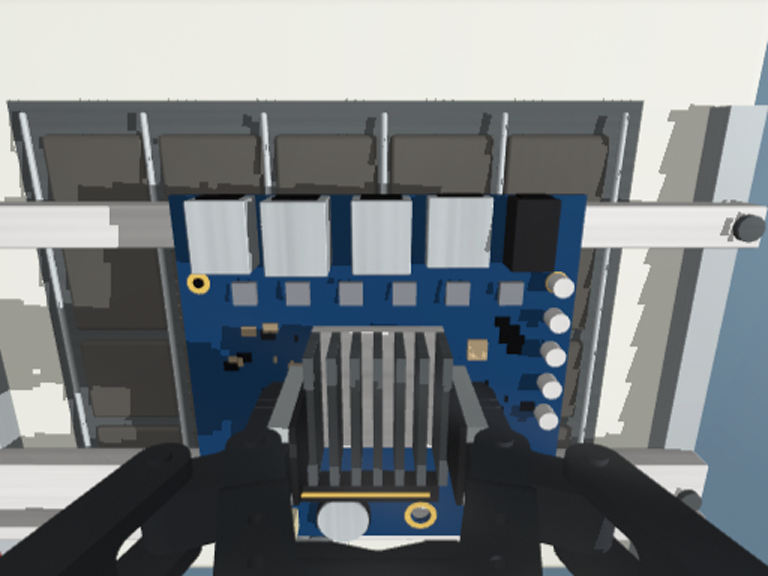

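View pics/s5.png

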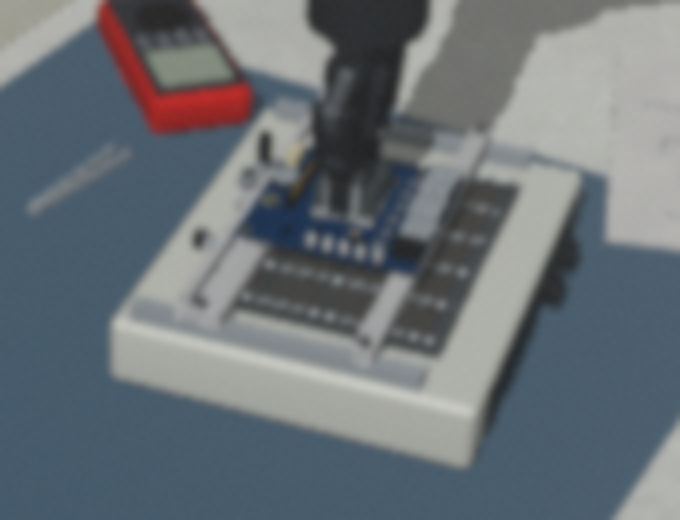

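```bash
python3 - <<'E'
from h import *
rep()
print(ctrl.line_to(st(.003,.018,.083),vel=.02,max_force=3)); s=rep('touch')
z=s['position'][2]
if z>.084:
    print(ctrl.line_to(st(.012,.018,z),vel=.015,max_force=4)); ctrl.wait(.2); rep('fence')
E
```

```text
11.07 st [ 3.1 17.9 96.2] z 96.2 F [-0.5 -0.3 -2.9] M [ 0.01 -0.03  0.  ] op 38.6
True
touch 11.61 st [ 2.8 18.  85.1] z 85.1 F [-0.4 -0.5  4.8] M [ 0.13 -0.28  0.01] op 38.9
True
fence 12.1 st [ 2.9 18.  85. ] z 85.0 F [-1.3  0.3  6.3] M [0.21 0.02 0.05] op 38.8
```

```bash
python3 - <<'E'
from h import *
ctrl.line_to(st(.003,.018,.0858),vel=.02); ctrl.wait(.1); rep('light')
for x in np.arange(.004,.0091,.001):
    hit=ctrl.line_to(st(x,.018,.0858),vel=.01); s=rep(f'{x:.3f}')
    if R.from_euler('z',-SY,degrees=True).apply(s['ft_force'])[0]<-4: break
E
```

```text
light 12.45 st [ 2.9 18.  85.7] z 85.7 F [-0.4 -0.2  1.8] M [ 0.13 -0.08 -0.05] op 38.7
0.004 12.7 st [ 3.5 18.  85.6] z 85.6 F [-2.9 -0.4  2.2] M [0.12 0.23 0.06] op 38.9
0.005 12.95 st [ 5.1 18.  85.7] z 85.7 F [-1.3 -1.   1.6] M [0.06 0.16 0.06] op 38.9
0.006 13.2 st [ 6.2 18.  85.8] z 85.8 F [-1.6  0.1  0.6] M [0.05 0.09 0.04] op 38.7
0.007 13.45 st [ 6.5 18.  85.7] z 85.7 F [-3.9  1.3  3.4] M [0.18 0.68 0.06] op 39.0
0.008 13.7 st [ 6.5 18.  85.6] z 85.6 F [-7.3 -0.1  5.4] M [0.26 1.31 0.14] op 38.7
```

```bash
python3 - <<'E'
from h import *
ctrl.line_to(st(.0069,.018,.0855),vel=.02); rep('a')
for y in [.022,.025,.0265,.0275,.0285]:
    ctrl.line_to(st(.0069,y,.0855),vel=.02); rep(f'{y:.4f}')
E
```

```text
a 13.95 st [ 6.5 18.  85.6] z 85.6 F [-5.6 -0.3  4.6] M [ 0.22  0.79 -0.02] op 38.9
0.0220 14.3 st [ 6.4 20.1 85.6] z 85.6 F [-5.2 -3.6  4.3] M [-0.59  0.81 -0.02] op 39.0
0.0250 14.6 st [ 6.4 23.  85.6] z 85.6 F [-5.3 -3.8  3.5] M [-0.64  0.75 -0.  ] op 39.1
0.0265 14.85 st [ 6.4 24.3 85.6] z 85.6 F [-5.4 -3.3  3.6] M [-0.8   0.82 -0.04] op 38.8
0.0275 15.1 st [ 6.4 25.  85.7] z 85.7 F [-4.2 -5.2  3.6] M [-0.89  0.73 -0.05] op 38.5
0.0285 15.35 st [ 6.4 26.  85.7] z 85.7 F [-5.4 -4.7  4. ] M [-0.94  0.73 -0.04] op 38.6
```

```bash
python3 - <<'E'
from h import *
ctrl.line_to(st(.0066,.0285,.0853),vel=.02); rep('a')
for y in np.arange(.0295,.0361,.001):
    ctrl.line_to(st(.0066,y,.0850),vel=.015); s=rep(f'{y:.4f}')
    if s['position'][2]<.0848: break
E
```

```text
a 15.6 st [ 6.4 26.  85.6] z 85.6 F [-4.7 -4.5  3.4] M [-0.83  0.65 -0.04] op 38.9
0.0295 15.85 st [ 6.3 26.4 85.4] z 85.4 F [-5.  -5.3  5.2] M [-1.09  0.69 -0.12] op 38.9
0.0305 16.1 st [ 6.4 27.6 85.3] z 85.3 F [-4.8 -5.   3.3] M [-1.    0.61 -0.03] op 38.6
0.0315 16.35 st [ 6.5 31.6 84.6] z 84.6 F [-2.1 -1.5 -2.2] M [-0.32  0.26 -0.06] op 38.4
```

```bash
python3 - <<'E'
from h import *
ctrl.wait(.1); rep('w')
for z in np.arange(.084,.0793,-.001):
    ctrl.line_to(st(.0064,.0312,z),vel=.015); s=rep(f'{z:.4f}')
    if s['ft_force'][2]>5: break
E
```

```text
w 16.45 st [ 6.5 31.7 84.6] z 84.6 F [-1.4 -0.7 -2.5] M [-0.29  0.29 -0.08] op 38.6
0.0840 16.7 st [ 6.5 31.5 83.8] z 83.8 F [-1.5 -1.  -2.6] M [-0.16  0.16 -0.  ] op 38.9
0.0830 16.95 st [ 6.5 31.4 82.9] z 82.9 F [-1.1  0.3 -2.5] M [-0.05  0.1   0.01] op 38.5
0.0820 17.2 st [ 6.5 31.4 82. ] z 82.0 F [-0.6  0.  -3.1] M [0.01 0.09 0.01] op 38.6
0.0810 17.45 st [ 6.5 31.3 81.3] z 81.3 F [-2.7  0.7  2.6] M [ 0.02  0.41 -0.05] op 39.1
0.0800 17.7 st [ 6.5 31.3 81.3] z 81.3 F [-6.4  1.7 11.2] M [ 0.44  1.13 -0.  ] op 38.9
```

```bash
python3 - <<'E'
from h import *
ctrl.line_to(st(.0064,.0312,.0811),vel=.02); rep('relax')
ctrl.gripper_to(.056); rep('open')
im,s=shot('pics/w6.png')
ctrl.line_to(st(.0064,.0312,.16),vel=.12); rep('up')
ctrl.movep(st(.03,.02,.19),down(SY+90)); rep('look')
im,s=shot('pics/w7.png'); crop(im,150,50,360,255,4,'pics/w7a.png')
E
```

```text
relax 17.95 st [ 6.4 31.2 81.3] z 81.3 F [-3.1  0.9  3.9] M [0.09 0.53 0.01] op 38.5
open 18.26 st [ 6.8 31.1 81.1] z 81.1 F [-0.3 -0.7  1. ] M [-0.01 -0.01  0.02] op 55.7
up 19.12 st [  5.8  31.1 159.5] z 159.5 F [ 0.  -0.6 -0.1] M [ 0.02  0.01 -0.05] op 55.9
look 19.4 st [ 31.1  19.9 190.2] z 190.2 F [-0.3  0.4 -0.8] M [ 0.01  0.03 -0.03] op 55.6
```

View pics/w7a.png

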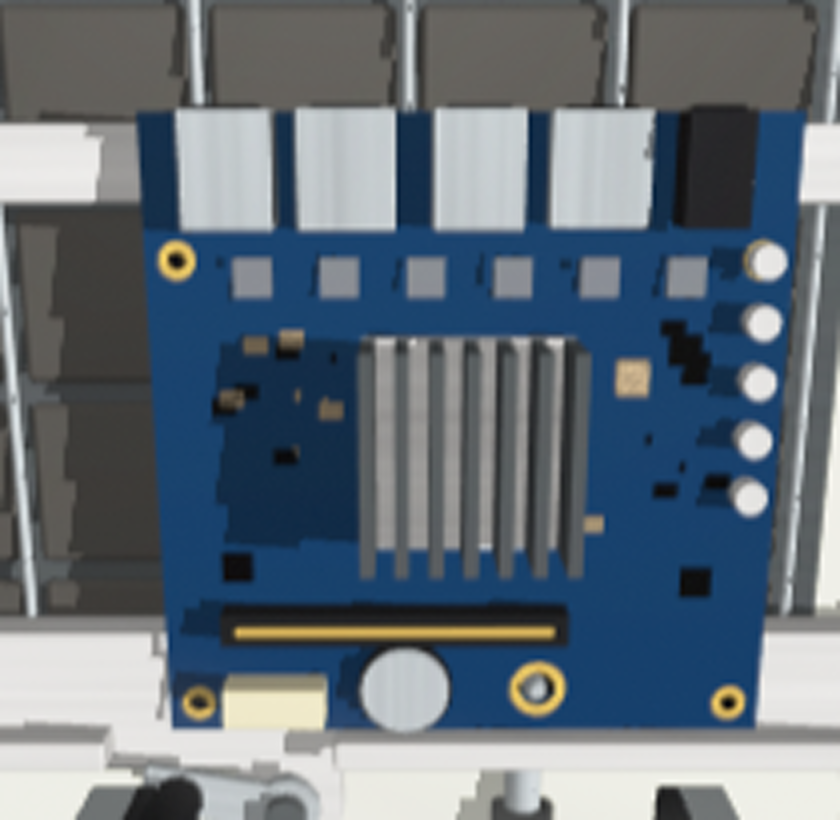

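```bash
python3 - <<'E'
from h import *
s2=np.load('pics/w2.png.npz');s3=np.load('pics/w3.png.npz')
a=T('wrist',s2);b=T('wrist',s3)
def tri(p,q):
    A=[];y=[]
    for (K,Rw,c),px in ((a,p),(b,q)):
        d=Rw@np.linalg.solve(K,[px[0],px[1],1.]); d/=np.linalg.norm(d); P=np.eye(3)-np.outer(d,d); A.append(P);y.append(P@c)
    X=np.linalg.lstsq(np.vstack(A),np.hstack(y),rcond=None)[0]
    return (R.from_euler('z',-16.65,degrees=True).apply(X-[.5013,.2445,0])*1000).round(1)
crop(s3['im'],170,330,310,384,5,'pics/w3a.png')
print('hole',tri(np.array((446,598))/5+(180,100),np.array((418,516))/1.5))
print('cyl',tri(np.array((316,600))/5+(180,100),np.array((341.5,524))/1.5))
E
```

```text
hole [51.3 14.8  2.5]
cyl [ 49.2 -11.9   8.8]
```

View pics/w3a.png

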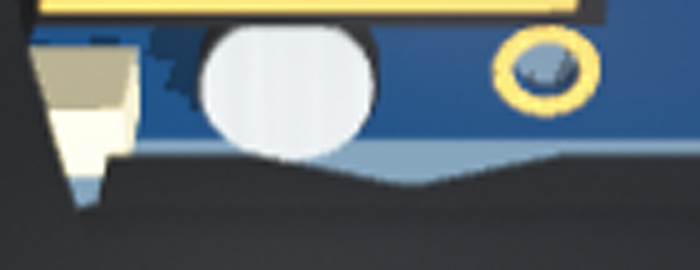

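View pics/w7.png

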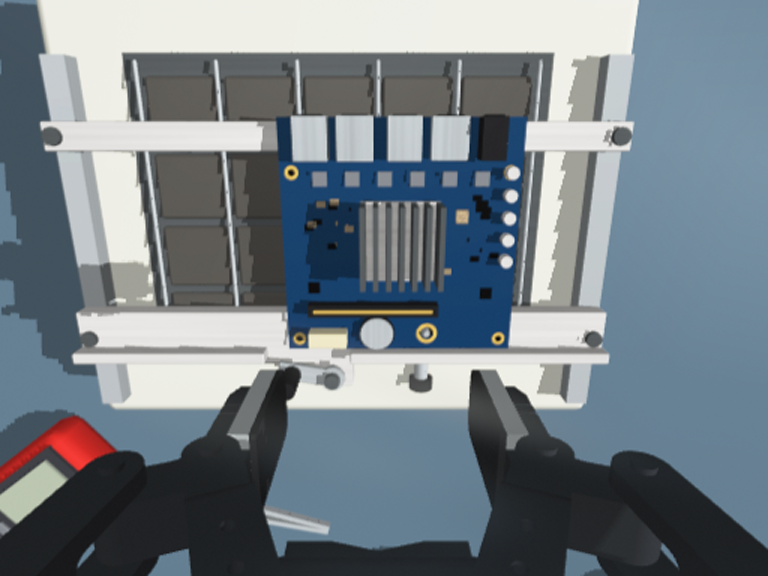

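```bash
cat >> h.py <<'E'
def arc(a,z,dr=0):
    r=.022+dr
    return st(.082-r*np.sin(a),-.005-r*np.cos(a),z), down(SY-np.degrees(a))
E
python3 - <<'E'
from h import *
p,D=arc(.15,.17)
for a in (.15,.8,1.57,1.62):
    q,E=arc(a,.094); print(np.round(ctrl.inverse_kinematics(q,E),0))
ctrl.gripper_to(.026)
ctrl.movep(p,D); rep('over post')
im,s=shot('pics/w8.png')
print('post top pred',proj(T('wrist',s),arc(.15,.105)[0])*1.5)
E
```

```text
[ 46.  41. -35.  93.  27.  55.   3.]
[ 41.  38. -28.  95.  21.  52. -30.]
[ 34.  35. -19.  97.  14.  50. -70.]
[-15.  45.  52.  99. -42.  57. -29.]
over post 21.19 st [ 78.6 -26.5 169.9] z 169.9 F [ 0.1  0.1 -0.1] M [ 0.05 -0.03 -0.05] op 25.8
post top pred [378.58135356 317.56017926]
```

View pics/w8.png

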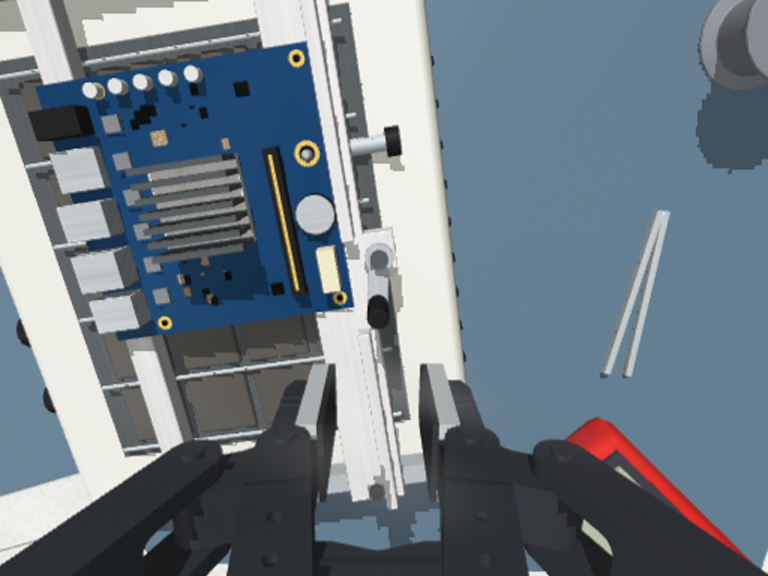

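```bash
python3 - <<'E'
from h import *
p,D=arc(.15,.0935)
print(ctrl.line_to(p,D,vel=.08,max_force=5)); rep('down')
ctrl.gripper_to(.0135); rep('cage')
for a in np.arange(.25,.66,.1):
    p,D=arc(a,.0935)
    print(ctrl.line_to(p,D,vel=.02,max_force=12)); s=rep(f'{a:.2f}')
im,s=shot('pics/w9.png')
E
```

```text
False
down 22.35 st [ 79.2 -26.9  94.1] z 94.1 F [-0.4  0.2  0. ] M [0.02 0.02 0.01] op 26.0
cage 22.62 st [ 78.9 -26.9  94. ] z 94.0 F [-0.3 -0.1  0.4] M [-0.01 -0.   -0.04] op 13.6
False
0.25 22.88 st [ 76.8 -26.5  93.8] z 93.8 F [ 0.2 -0.5 -0.3] M [-0.13 -0.17  0.  ] op 13.4
False
0.35 23.14 st [ 75.1 -25.8  93.8] z 93.8 F [ 2.8 -1.8 -0.7] M [-0.17 -0.47 -0.02] op 13.8
False
0.45 23.4 st [ 72.8 -25.   93.8] z 93.8 F [ 2.7 -1.6  0.6] M [-0.19 -0.5   0.02] op 13.5
False
0.55 23.66 st [ 70.6 -23.9  93.7] z 93.7 F [ 1.9 -0.8  0.6] M [-0.19 -0.48  0.03] op 13.9
False
0.65 23.92 st [ 68.7 -22.7  93.6] z 93.6 F [ 2.2 -1.4  1.6] M [-0.17 -0.39 -0.03] op 13.4
```

View pics/w9.png

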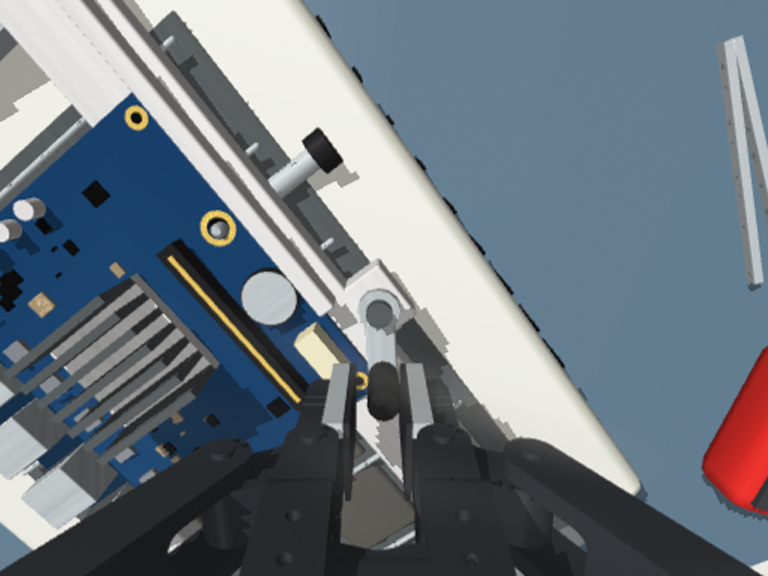

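```bash
python3 - <<'E'
from h import *
for a in np.arange(.75,1.56,.1):
    p,D=arc(a,.0935)
    h=ctrl.line_to(p,D,vel=.02,max_force=6); s=rep(f'{h} {a:.2f}')
    if h or np.linalg.norm(s['ft_force'][:2])>7: break
im,s=shot('pics/w10.png')
E
```

```text
False 0.75 24.23 st [ 66.8 -21.3  93.5] z 93.5 F [ 1.7 -1.3  0.7] M [-0.27 -0.36 -0.02] op 13.3
False 0.85 24.48 st [ 65.2 -19.7  93.4] z 93.4 F [ 1.2 -1.9  1.2] M [-0.32 -0.27  0.05] op 13.3
False 0.95 24.74 st [ 63.7 -18.   93.4] z 93.4 F [ 0.8 -1.9  0.1] M [-0.42 -0.21  0.  ] op 13.2
False 1.05 25.0 st [ 62.5 -16.2  93.4] z 93.4 F [ 0.6 -3.   0.5] M [-0.51 -0.08  0.01] op 13.8
False 1.15 25.26 st [ 61.5 -14.1  93.3] z 93.3 F [-0.6 -2.8  0. ] M [-0.51 -0.07 -0.05] op 13.4
False 1.25 25.52 st [ 60.7 -12.   93.4] z 93.4 F [ 0.6 -2.1  0. ] M [-0.5   0.06 -0.01] op 13.5
False 1.35 25.77 st [60.1 -9.8 93.3] z 93.3 F [-0.9 -2.1 -0.3] M [-0.51  0.12  0.01] op 13.8
False 1.45 26.03 st [59.7 -7.6 93.3] z 93.3 F [-1.3 -3.2  1.5] M [-0.57  0.21 -0.01] op 13.2
False 1.55 26.29 st [59.6 -5.4 93.4] z 93.4 F [-0.9 -1.4  0.9] M [-0.5   0.27 -0.05] op 13.5
```

View pics/w10.png

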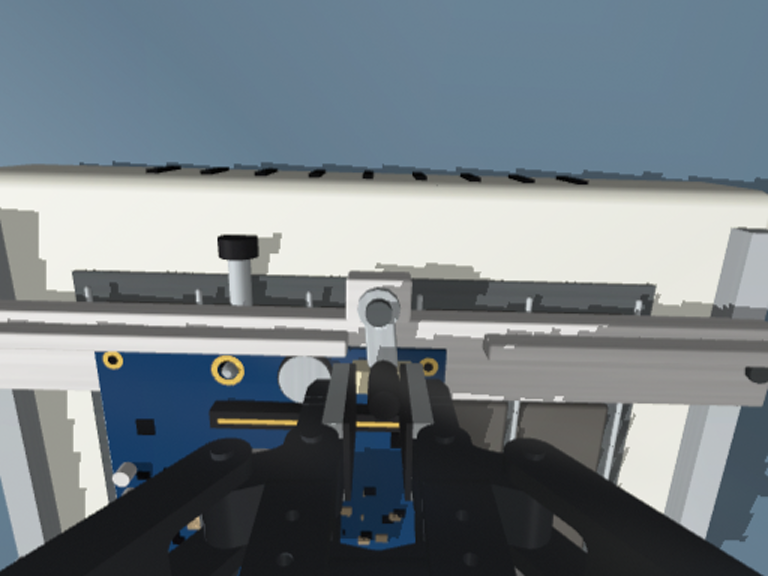

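```bash
python3 - <<'E'
from h import *
D=down(SY-90)
for y in (-.0045,-.0035,-.0030):
    h=ctrl.line_to(st(.060,y,.0935),D,vel=.01,max_force=8); s=rep(f'{h} {y}')
im,s=shot('pics/w11.png'); crop(im,200,170,310,290,6,'pics/w11a.png')
E
```

```text
False -0.0045 26.59 st [59.6 -4.6 93.3] z 93.3 F [-1.2 -2.7 -0.1] M [-0.59  0.42 -0.03] op 13.6
False -0.0035 26.84 st [59.8 -3.4 93.4] z 93.4 F [-2.8 -2.6 -0.5] M [-0.61  0.4  -0.01] op 13.4
False -0.003 27.09 st [60.  -2.9 93.4] z 93.4 F [-1.3 -3.6 -1.1] M [-0.51  0.49 -0.08] op 13.2
```

View pics/w11a.png

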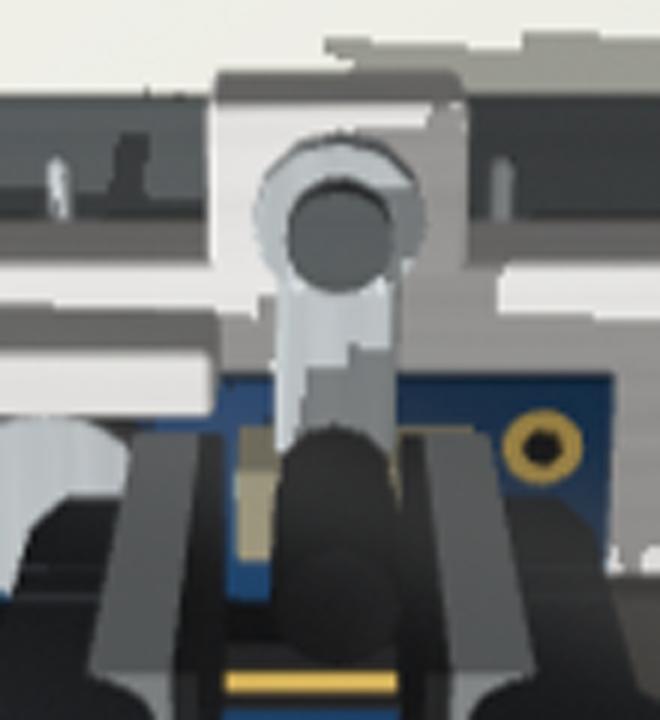

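```bash
python3 - <<'E'
from h import *
ctrl.gripper_to(.026); rep('open')
D=down(SY-90)
ctrl.line_to(st(.060,-.004,.17),D,vel=.12); rep('up')
ctrl.wait(.2)
im,s=shot('pics/w12.png'); cam=T('wrist',s)
print('post top pred',proj(cam,arc(1.57,.105)[0]),'pivot top',proj(cam,st(.082,-.005,.083)))
crop(im,150,80,350,260,4,'pics/w12a.png')
ctrl.movep(st(-.03,.02,.25),down(SY+90)); rep()
im,s=shot('pics/w13.png')
crop(im,130,130,370,300,3,'pics/w13a.png')
for n in ('top','side'):
    cv2.imwrite(f'pics/{n}13.png',ctrl.grab_frame(n)[:,:,::-1])
E
```

```text
open 27.42 st [60.9 -1.9 93.6] z 93.6 F [ 0.2 -0.3  1.3] M [-0.03 -0.   -0.05] op 26.3
up 28.21 st [ 59.5  -3.8 169.4] z 169.4 F [0.9 0.  0.2] M [0.1  0.05 0.02] op 25.7
post top pred [253.03807646 210.66420522] pivot top [252.91962622 170.05569698]
 30.85 st [-30.   20.  249.9] z 249.9 F [ 0.2  0.6 -0.2] M [-0.    0.06  0.04] op 26.4
```

View pics/w12a.png

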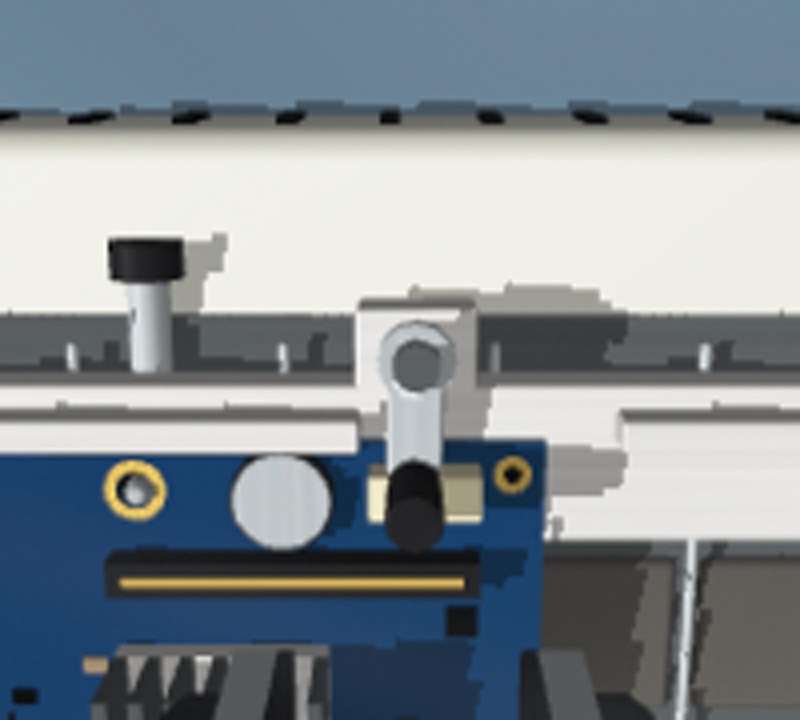

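View pics/w13a.png

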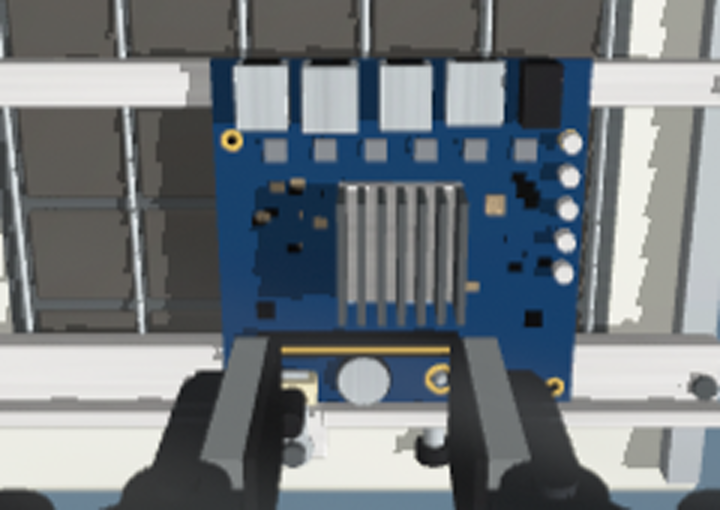

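View pics/top13.png

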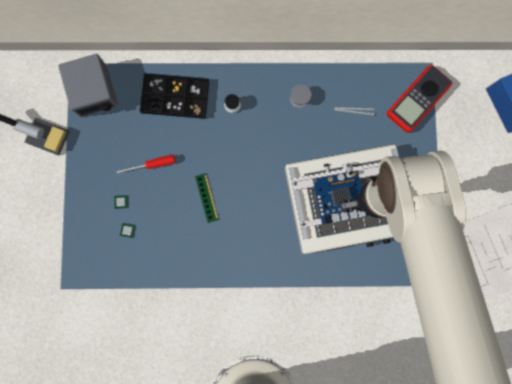

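View pics/side13.png

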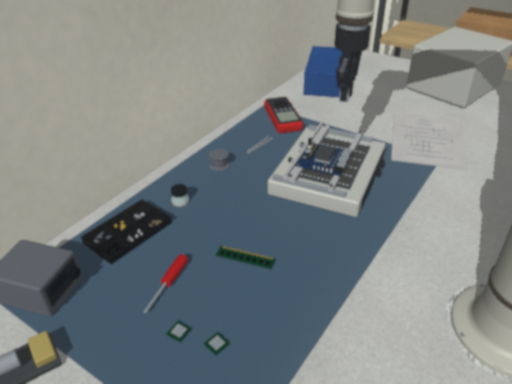

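```bash
python3 - <<'E'
from h import *
ctrl.sign_off(); print(ctrl.sense()['clock'])
E
```

```text
the job is handed in; nothing more can be done
the job is handed in; nothing more can be done
```

The board is on the preheater with its connectors facing the control panel. Its locating hole is over the pin, and the hold-down arm is square over its edge. I handed the job in at about 31 s.

**What I did:**
- I gripped the board by its heat sink and laid it on the pin tip, lightly against the far fence.
- I slid it along the fence, with up to about 5 N each against the fence and along the slide. The hole dropped over the pin close to where I had measured it.
- I lowered the board to ledge height, with a brief peak of about 14 N on the rails, then let go.
- I swung the hold-down arm over by its post with about 2–4 N, released it and moved clear.

**Last checks:**
- **Board:** the pin shows inside the hole, and the underside sat about 75 mm above the bench, which is flush with the rails. After letting go I judged it flat from the pictures only.
- **Hold-down arm:** its angle measured about 1.58 rad in the picture, against 1.57 wanted.
- **Other parts:** the memory module, both chips and the screwdriver are where they were.
- **Robot:** nothing was touching the work, and wrist force readings were near zero.

**Disagreement:** a cream connector near the board's edge looks 5–6 mm tall, yet the arm ended up over it, although the arm should clear the board by only 1.6 mm. I felt no resistance there, and the board did not move visibly.

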